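Hold a logger pod's bayonet cap at its purge position

ROBOT

A 7-joint arm with a two-finger parallel gripper is mounted at the origin on a cart in front of the work surface, level with it; the furniture and walls round the work are solid. World frame = base frame: x ahead of the robot, y to its left, z up, the work surface at z = 0. Lengths are in m, angles in rad, forces in N, time in s.
With the tool pointing down it reaches from about 0.35 to 0.9 m from the base axis. Payload 8.1 kg.
Tool frame: the origin (TCP) lies at the very end of the fingers, on their centre line; the grasp point (between the pads) lies 19 mm behind it (arm.tcp_to_grasp is the z of the grasp point in the tool frame, in m); z points along the fingers, y is the line along which they close (so a half turn about z gives the same grasp; the last joint's range is limited). The gripper opens to 92 mm and grips with 3 to 60 N. Pads are 19 mm wide; open, the fingers measure 130 mm over their backs; the gripper's body (75 mm by 190 mm) begins 47 mm behind the grasp point.
Start: joints at [-1.387, 0.434, 0.025, 1.573, -0.012, 1.134, -0.075], TCP at [0.177, 0.599, 0.227] pointing down, gripper open.
Joint ranges: [-2.62, 2.62], [-0.44, 2.09], [-1.27, 1.32], [0.08, 2.57], [-1.32, 4.46], [0.12, 2], [-2.74, 2.74]. Speed limits (rad/s): [2.22, 2.22, 3.01, 3.01, 3.14, 3.14, 3.14].

INTERFACE

Orientations are given as a rotation vector (axis times angle).
In Python, from cell import readout, vision, sign_off, arm gives the robot as it stands. The module is installed in compiled form; this text tells all that it offers.
- The arm moves only by the shell command python3 -m creep 'ROWS' [FORCE]. ROWS is JSON, a list of rows, each a list of 5 numbers: the shift along the tool's x, y, z in units of 4 cm (1.0 is 4 cm), then the turn about the tool's z in units of 4 degrees (1.0 is 4 degrees), then the opening, from 0 (shut) to 1 (fully open). A call has 1 to 12 rows; each row shifts and turns the commanded pose from where the row before left it, along the tool's axes as they then stand; what a row does not reach is not made up. A row lasts 1/8 s, in which the tool goes at most 62.5 mm and 10.7 degrees, less where a joint would pass 70% of its speed; a pose out of reach is approached as far as the arm can. A call with a number of a shift or a turn outside -1 to 1 is refused whole. A call with a gripper value outside its range is refused whole. The fingers move at their own pace and stop on an object; FORCE is the grip in N (left out, the last holds). Time passes only in rows, so rows that do not move let the fingers close. It gives the time, the measured TCP pose, the force, the opening and the grip force at its end, in the units of the state.
- readout.observe(): the state, without advancing time (a new reading comes with each control period).
- vision.get_image(name): name is "side" or "top" or "wrist"; returns a dict with "pixels" (384x512x3 uint8, blue, green, red), "z_map" (384x512 float32, m along the optical axis (not along the pixel's ray), 0 where there is no reading), "camera_matrix" (3x3 intrinsics, pixels), "k1" (the pictures are not rectified: a ray, as slopes to the right and down, at radius r is drawn at 1 + k1 r^2 times it, then the intrinsics apply), "position" and "rotation" of the camera in the world. Camera axes: x right, y up, looking along -z (the intrinsics and any distortion apply to the point x, -y, -z); pixel columns grow to the right and rows downward; lengths in m; the calibration is good to about 2 mm. A picture is of the moment at which its call begins.
- sign_off(): hands the job in; it is judged then, once.
The state is a dict: "clock": time; "joints": joint angles; "dq": joint speeds; "joint_efforts": joint torques, N m; "position": TCP position; "ee_rot": TCP orientation; "force": force on the tool from outside, world axes, zero at the start; "ft_torque": the same for the moment, N m; "width": opening from 0.0 (shut) to 1.0 (fully open); "gripper_force": force on a finger pad.
Only numpy, scipy, OpenCV 4.12 (cv2) and the standard library are available. Lean on these libraries where they do the work, as an engineer would, in place of code of your own. Each camera call takes 0.05 s, during which the arm holds its last target. There are 200 camera calls.

TASK

Close the instrument pod as far as its purge position: pick up the loose yellow cap by its handle, lower it into the pod's mouth with its two pins through the entry slots at the white dots, and press it down against the spring until it sits level and flush on the rim. Keep it pressed and turn it clockwise, seen from above, until its handle points at the brass purge nipple, half-way to the lock. Finish while still holding the cap there, turned to the nipple and pressed flush, so that the pod can be purged; do not turn it on to the red dots, where it clicks home, and do not knock the torch, the vent filter or the spring clamp about.

Things in the scene. Friction and masses are not known exactly. Their poses are not given: they have to be found in the camera images.
- cap_grip (a point): Loose yellow cap (0.16 kg), standing on its plug; point: middle of its handle, on its axis. Handle: bar 14 mm thick (along y), 62 mm long (along x), top 16 mm above the point; flange's upper face 18 mm below it, underside 26 mm, plug's foot 54 mm (so 54 mm above the bench at first). z is up. Either end of x may point either way: the cap fits both ways round.
- cap_pin (a point): Middle of the cap's cross pin, on its axis, 43.5 mm below cap_grip, same axes. The steel pin, 9 mm thick, sticks out of the grey plug on both sides along x, straight under the handle's ends, 67 mm from tip to tip. The plug is 50 mm across with a tapered foot; the round yellow flange above it is 76 mm across, 8 mm thick.
- pod_rim (a point): Fixed pod: white upright cylinder, blue ribbed head 90 mm across, round steel base 120 mm. Point: centre of its open mouth, level with the flat rim (130 mm above the bench) where the flange comes to lie; flush means cap_grip 26 mm above this point. Mouth 54 mm across; along +x and -x entry slots 16 mm wide, 71 mm from end to end, at white dots on the rim, let the pin through.
- pod_purge (a point): Same point as pod_rim, but +x points at the brass purge nipple on the side of the head, 40 degrees (0.70 rad) clockwise from above (negative about z) of the slot on pod_rim's +x. At the purge position the handle, either end, lies along this axis. The pin runs under a 9 mm lip here: the cap turns only when within 4 mm of flush; let go, it rises 4 mm.
- pod_lock (a point): Same point as pod_rim, but +x points at one of the two red dots, 80 degrees (1.40 rad) clockwise of the slots. There the pin springs up 4 mm more into notches and the cap is locked. From the slots the cap cannot turn counter-clockwise.
- contact (a joint): Sprung brass battery contact plate in the pod's mouth, in m: 0 up, negative pressed down. It meets the cap's plug 12 mm before flush (then -0.012) and pushes the cap up with 4 N at first and 8.5 N when flush.
- torch: Small grey torch standing on its head, 35 mm across and 96 mm high; origin at the centre of its underside. Bystander.
- vent_filter: White round vent filter lying on the bench, 60 mm across and 25 mm high; origin at the centre of its underside. Bystander.
- spring_clamp: Black plastic spring clamp lying flat, 59x108x25 mm; origin at the centre of its underside. Bystander.
Things that resemble listed ones, but are neither listed nor needed, are in the scene too. What is shaped like the part that bears cap_grip but blue, purple or turquoise is not meant.

How it is judged:
On the way:
1. the cap is pressed down flush and level in the entry slots, not yet turned (z of cap_grip in the frame of pod_rim below 0.0285 m and horizontal distance between cap_grip and pod_rim below 0.004 m and angle between cap_grip's own z axis and vertical below 0.07 rad and angle between the x axis of cap_grip and the x axis of pod_rim, either way round below 0.25 rad), for 0.1 s.
At the end, for the whole second after the job is handed in: The gripper still holds the cap (more than 2 N of contact), at rest in the pod's mouth: within 2 mm of flush on the rim against the spring, centred within 4 mm, level within 0.07 rad, its handle within 0.15 rad of the direction of the purge nipple (z of cap_grip in the frame of pod_rim between 0.022 and 0.028 m and horizontal distance between cap_grip and pod_rim below 0.004 m and angle between cap_grip's own z axis and vertical below 0.07 rad and angle between the x axis of cap_grip and the x axis of pod_purge, either way round below 0.15 rad and contact force between the fingers and cap above 2 N and linear speed of cap below 0.01 m/s); the arm keeps its last pose, push and grip.
It fails at once if the cap is turned on to the lock (angle between the x axis of cap_grip and the x axis of pod_lock, either way round below 0.26 rad and horizontal distance between cap_grip and pod_rim below 0.008 m and z of cap_grip in the frame of pod_rim below 0.037 m).
It fails at once if a bystander is knocked about (moved more than 30 mm) (distance of any of torch, vent_filter, spring_clamp from where it was at the start of the episode above 0.03 m).
It also fails if it takes over 48 s, if anything falls off the work surface, if the arm or the gripper's body presses on something with over 40 N, if the wrist force passes 120 N, or if a joint passes its speed limit or range.

## Working session

There is one attempt and no reset: what is moved stays moved. The work goes in short steps, Python scripts to look and compute and a shell command to move; the robot and the scene stay as the last step left them, time stands still between calls to the robot, and variables do not carry over. Pictures are saved under pics/ and viewed, at most 10 in all, crops included, and the job is handed in when it is done.

```bash
mkdir -p pics
cat > h.py <<'E'
import numpy as np, cv2
from scipy.spatial.transform import Rotation as R
from cell import readout, vision, arm
def grab(n):
    im=vision.get_image(n); im['position']=np.array(im['position']); 
    r=np.array(im['rotation']); im['R']=r if r.shape==(3,3) else R.from_rotvec(r).as_matrix() if r.size==3 else None
    return im
def rays(im,uv):
    uv=np.asarray(uv,float).reshape(-1,1,2); k=np.array([im['k1'],0,0,0.])
    s=cv2.undistortPoints(uv,np.array(im['camera_matrix']),k).reshape(-1,2)
    return np.c_[s[:,0],-s[:,1],-np.ones(len(s))]@im['R'].T
def onplane(im,uv,z):
    d=rays(im,uv); t=(z-im['position'][2])/d[:,2]; return im['position']+d*t[:,None]
def cloud(im):
    h,w=im['z_map'].shape; v,u=np.mgrid[:h,:w]
    d=rays(im,np.c_[u.ravel(),v.ravel()]); P=im['position']+d*im['z_map'].reshape(-1,1)
    return P.reshape(h,w,3)
E
python3 - <<'E'
from h import *
s=readout.observe(); print(s['clock'],s['position'],s['ee_rot'],arm.tcp_to_grasp)
ims=[]
for n in('top','side','wrist'):
    im=grab(n); print(n,im['position'],np.shape(im['rotation']),im['k1'],np.array(im['camera_matrix'])[0]); cv2.imwrite(f'pics/{n}0.png',im['pixels'])
    np.save(f'{n}0.npy',im,allow_pickle=True)
E
```

```text
0.0 [0.17672206 0.59897261 0.22595164] [-4.49126792e-01 -3.10925717e+00  2.43839842e-03] -0.0188
top [0.30251213 0.0106999  1.27758162] (3,) -0.18823222835095169 [476.48329192   0.         253.29581881]
side [ 0.52150971 -0.67137868  0.47946234] (3,) 0.011489612469228883 [346.47496705   0.         255.75208177]
wrist [0.10150724 0.62224435 0.38358757] (3,) -0.09538951826950853 [325.62475534   0.         256.15040477]
```

View pics/top0.png

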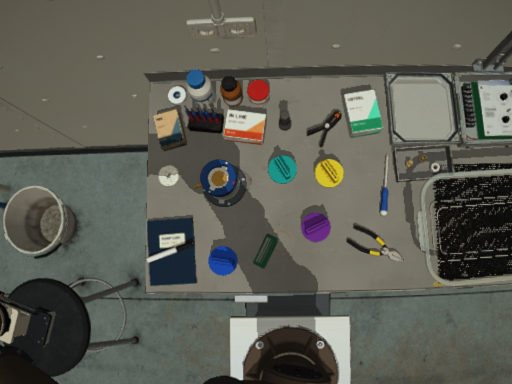

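View pics/side0.png

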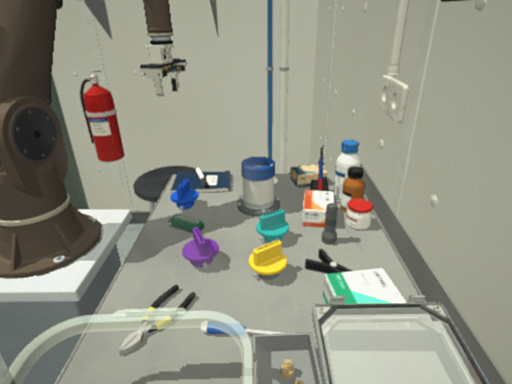

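The top view shows a yellow cap at (329,173). Lookalikes are turquoise at (282,167), purple at (316,226) and blue at (222,260). By colour, yellow is the one to use. The pod is at (220,178), the torch at (285,115), the clamp at (325,125) and the filter at about (168,176). In the side view the yellow cap is at (268,258) and the pod at (258,175).

Run:
```python
from h import *
im=np.load('top0.npy',allow_pickle=True).item(); P=cloud(im); px=im['pixels']
hsv=cv2.cvtColor(px,cv2.COLOR_BGR2HSV)
m=cv2.inRange(hsv,(22,150,120),(35,255,255))>0
box=np.zeros_like(m); box[150:195,305:350]=1; m&=box
z=P[...,2]; print('n',m.sum(),'z pct',np.percentile(z[m],[5,50,95]))
uv=np.argwhere(m)[:,::-1]
f=m&(abs(z-.036)<.012); t=m&(z>.058)
print('flange mid',np.median(P[m],0),'handle',t.sum(),P[t].mean(0))
q=P[t][:,:2]; w,v=np.linalg.eigh(np.cov(q.T)); print('axis',np.degrees(np.arctan2(v[1,1],v[0,1])),np.sqrt(w*12))
c=cv2.minEnclosingCircle(uv[:,None].astype(np.float32)); print(c,onplane(im,c[0],.036))
# pod
b=(z>.11)&(z<.15); b2=np.zeros_like(b); b2[150:215,190:250]=1; b&=b2
print('pod',b.sum(),np.median(P[b],0),P[b].min(0),P[b].max(0))
c1=cv2.resize(px[145:215,185:255],(490,490),interpolation=cv2.INTER_CUBIC)
c2=cv2.resize(px[150:196,306:352],(300,300),interpolation=cv2.INTER_CUBIC)
si=np.load('side0.npy',allow_pickle=True).item()['pixels']
c3=cv2.resize(si[235:285,240:300],(300,250),interpolation=cv2.INTER_CUBIC)
o=np.zeros((600,800,3),np.uint8); o[:490,:490]=c1;o[:300,495:795]=c2;o[305:555,495:795]=c3
cv2.imwrite('pics/crop1.png',o)
```

```text
n 622 z pct [0.03036683 0.03677494 0.07119156]
flange mid [ 0.52408288 -0.11182191  0.03677494] handle 125 [ 0.52371711 -0.11083239  0.07890574]
axis 169.51951536117414 [0.05137348 0.08768559]
((328.582763671875, 172.63792419433594), 14.449126243591309) [[ 0.5258051  -0.11215626  0.036     ]]
pod 915 [0.50295339 0.16847597 0.12811012] [0.45967216 0.12404843 0.11000069] [0.54764004 0.23010002 0.13755173]
```

View pics/crop1.png

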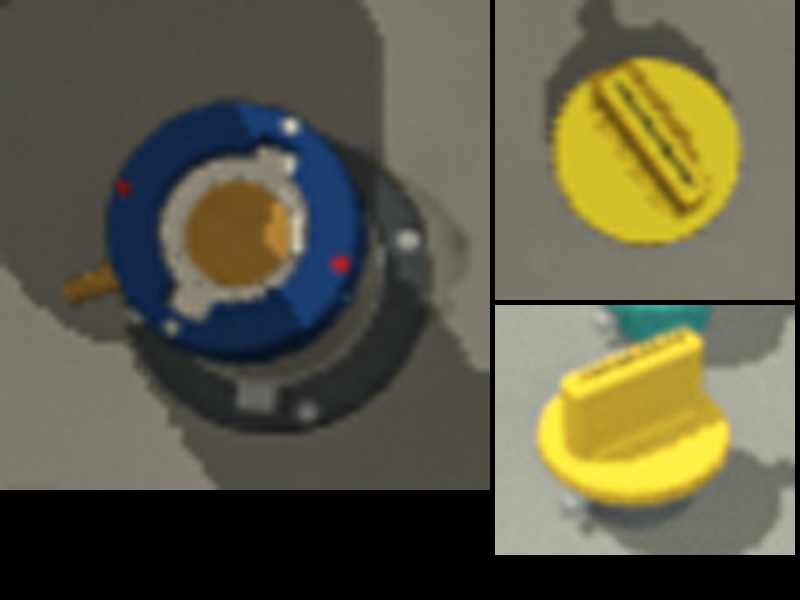

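The crop shows the yellow cap with its pin under the handle, so the choice is confirmed. In the crop the handle runs from about (612,75) to (695,205), roughly 33° in the world. On the pod the white dots are at crop (290,125) and (172,327), the red dots at (124,188) and (340,264), and the nipple at (75,290). I'll start the approach and compute the exact geometry alongside it.

```bash
python3 -m creep '[[-0.9,-0.97,0,0,1],[-0.9,-0.97,0,0,1],[-0.9,-0.97,0,0,1],[-0.9,-0.97,0,0,1],[-0.9,-0.97,0,-1,1],[-0.9,-0.97,0,-1,1],[-0.9,-0.97,0,-1,1],[-0.9,-0.97,0,-1,1],[-0.9,-0.97,0,-1,1],[-0.9,-0.97,0,-1,1],[-0.9,-0.97,0,-1,1],[-0.9,-0.97,0,-1,1]]'
python3 - <<'E'
from h import *
im=np.load('top0.npy',allow_pickle=True).item()
g=lambda p:onplane(im,[[185+x/7-.43,145+y/7-.43] for x,y in p],.13)[:,:2]
def ang(a,b): d=b-a; return np.degrees(np.arctan2(d[1],d[0]))
w=g([(290,125),(172,327)]); r=g([(124,188),(340,264)]); n=g([(75,290)])
print('white',w,w.mean(0),np.hypot(*(w[1]-w[0])),ang(*w)); print('red',r.mean(0),ang(*r[::-1]),np.hypot(*(r[1]-r[0])))
print('cap',onplane(im,[[330.2-.4,171.5-.4]],.07))
s=readout.observe(); th=2*np.degrees(np.arctan2(s['ee_rot'][1],s['ee_rot'][0]))
print(s['position'],th,s['joints'])
E
```

```text
clock: 1.65
position: [0.543, 0.0903, 0.2267]
ee_rot: [0.429, -3.112, -0.0]
force: [0.6, 0.9, 0.3]
width: 1.003
gripper_force: 0.0
white [[0.54044874 0.14842605]
 [0.46926135 0.19034305]] [0.50485504 0.16938455] 0.08261162005749748 149.50931110171956
red [0.50479926 0.16928615] 69.30167663828651 0.08199357204149646
cap [[ 0.52363244 -0.11207582  0.07      ]]
[0.54303006 0.09032488 0.22669862] -164.30483218472392 [-0.47741947  0.31462758  0.28236842  1.77421948 -0.09890402  1.06662071
  1.68440001]
```

```bash
python3 -m creep '[[0.37,-0.95,0,0,1],[0.37,-0.95,0,0,1],[0.37,-0.95,0.2,0,1],[0.37,-0.95,0.2,0,1],[0.37,-0.95,0.2,0,1],[0,0,0.2,-1,1],[0,0,0,-1,1],[0,0,0,-1,1],[0,0,0,-1,1],[0,0,0,-0.3,1],[0,0,0,0,1]]'
python3 - <<'E'
from h import *
im=grab('wrist'); np.save('w1.npy',im,allow_pickle=True); cv2.imwrite('pics/w1.png',im['pixels'])
s=readout.observe(); th=2*np.degrees(np.arctan2(s['ee_rot'][1],s['ee_rot'][0])); print(s['position'],th,im['position'],-im['R'][:,2])
P=cloud(im); hsv=cv2.cvtColor(im['pixels'],cv2.COLOR_BGR2HSV); m=cv2.inRange(hsv,(22,130,60),(35,255,255))>0
m&=np.hypot(P[...,0]-.524,P[...,1]+.112)<.05
z=P[...,2]; t=m&(z>.06)&(z<.08); print(m.sum(),t.sum())
r=cv2.minAreaRect(P[t][:,:2].astype(np.float32)*1000); print(r,np.median(z[t]),cv2.boxPoints(r))
f=m&(abs(z-.036)<.006); print('flange',cv2.minEnclosingCircle(P[f][:,:2].astype(np.float32)*1000),np.median(z[f]))
E
```

```text
clock: 3.02
position: [0.5217, -0.1113, 0.1946]
ee_rot: [0.885, -3.014, -0.0]
force: [-0.1, -0.3, 0.8]
width: 1.002
gripper_force: 0.0
[ 0.52168385 -0.11127132  0.19464999] -147.30291428879443 [ 0.455633   -0.1526277   0.35221259] [ 0.24416825  0.15533635 -0.95721078]
4041 890
((525.6121826171875, -111.34400939941406), (60.673709869384766, 13.631919860839844), 33.926090240478516) 0.06931227642751242 [[ 496.6358   -122.6201  ]
 [ 504.24408  -133.9313  ]
 [ 554.58856  -100.06792 ]
 [ 546.9803    -88.756714]]
flange ((526.2315063476562, -111.90773010253906), 38.60000991821289) 0.035566254149171694
```

View pics/w1.png

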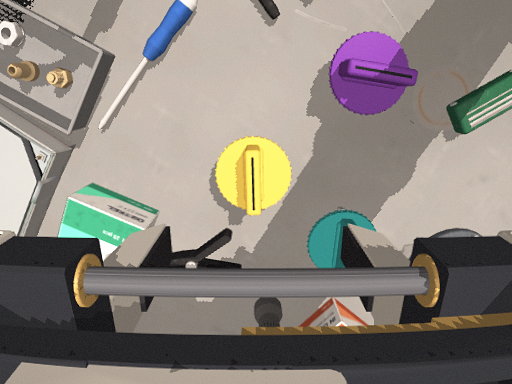

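The wrist view shows the yellow cap at (253,175) with its handle aligned with the tool's x axis. The measured handle is 60.7×13.6 mm at z=0.069 and the flange is 77 mm across, both as described. Now I'll descend and grasp.

```bash
python3 -m creep '[[-0.08,-0.06,0.6,-0.3,0.5],[0,0,0.8,0,0.5],[0,0,0.8,0,0.5],[0,0,0.8,0,0.5],[0,0,0.6,0,0.5],[0,0,0.25,0,0.5],[0,0,0,0,0.5]]' 50; python3 -m creep '[[0,0,0,0,0],[0,0,0,0,0],[0,0,0,0,0],[0,0,0,0,0],[0,0,0,0,0]]' 50
```

```text
clock: 3.95
position: [0.5256, -0.1115, 0.0406]
ee_rot: [0.917, -3.004, -0.0]
force: [0.7, 0.8, -0.1]
width: 0.503
gripper_force: 0.0
clock: 4.58
position: [0.5259, -0.1116, 0.0409]
ee_rot: [-0.917, 3.004, -0.0]
force: [-0.8, -0.4, 3.8]
width: 0.152
gripper_force: 50.0
```

```bash
python3 -m creep '[[0,0,-0.5,0,0],[0,0,-1,0,0],[0,0,-1,0,0],[0,0,-1,0,0],[0,0,-1,0,0],[-0.5,0.87,0,0,0],[-0.5,0.87,0,0,0],[-0.5,0.87,0,0,0],[-0.5,0.87,0,0,0],[-0.5,0.87,0,0,0],[-0.5,0.87,0,0,0],[-0.5,0.87,0,0,0]]'
python3 -m creep '[[0,0,0,1,0],[0,0,0,1,0],[0,0,0,1,0],[0,0,0,1,0],[0,0,0,1,0],[0,0,0,1,0],[0,0,0,1,0],[0,0,0,1,0]]'
python3 -m creep '[[0,0,0,1,0],[0,0,0,1,0],[0,0,0,1,0],[0,0,0,1,0],[0,0,0,1,0],[0,0,0,1,0],[0,0,0,1,0],[0,0,0,1,0],[0,0,0,0.1,0],[0,0,0,0,0]]'
cat > meas.py <<'E'
from h import *
import sys
tag=sys.argv[1]
s=readout.observe(); th=2*np.degrees(np.arctan2(s['ee_rot'][1],s['ee_rot'][0])); print(s['position'],th,s['force'],s['joints'][6])
for n in('wrist','top','side'):
    im=grab(n); np.save(f'{n}{tag}.npy',im,allow_pickle=True); cv2.imwrite(f'pics/{n}{tag}.png',im['pixels'])
E
python3 meas.py 2
```

```text
clock: 6.08
position: [0.5052, 0.1698, 0.2205]
ee_rot: [0.917, -3.004, 0.0]
force: [0.3, -0.4, -0.9]
width: 0.147
gripper_force: 50.0
clock: 7.08
position: [0.5054, 0.1685, 0.2204]
ee_rot: [0.05, -3.14, 0.001]
force: [0.3, -0.1, -2.1]
width: 0.146
gripper_force: 50.0
clock: 8.32
position: [0.5056, 0.1686, 0.2206]
ee_rot: [-0.822, -3.032, 0.0]
force: [-0.4, -0.9, -0.8]
width: 0.149
gripper_force: 50.0
[0.50558121 0.16864153 0.22056216] -210.35750987002424 [-0.44820998 -0.87804482 -0.82760743] 0.7553811717314566
```

View pics/wrist2.png

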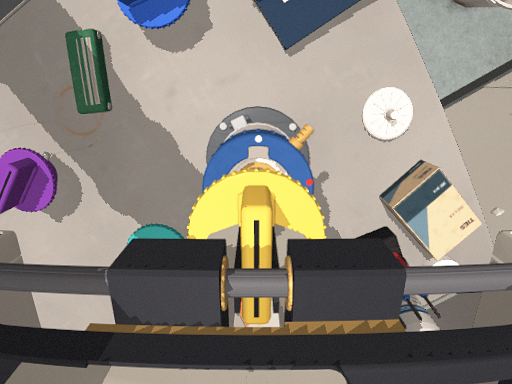

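View pics/side2.png

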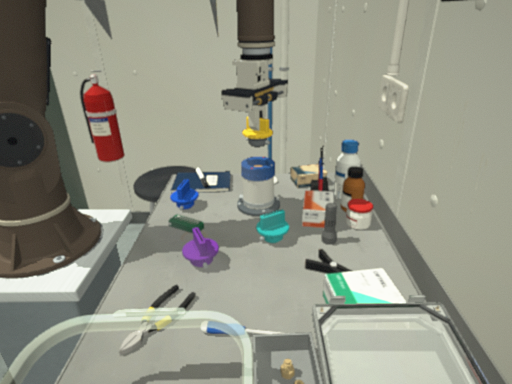

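The wrist view shows the cap held squarely above the pod, with the near white dot at (258,139), a red dot at (309,182) and the nipple at (304,135). The side view shows the cap level over the pod at (258,130). Next I'll measure the offset between cap and pod with the wrist camera.

Run:
```python
from h import *
from scipy.optimize import least_squares
im=np.load('wrist2.npy',allow_pickle=True).item(); px=im['pixels']; P=cloud(im); hsv=cv2.cvtColor(px,cv2.COLOR_BGR2HSV)
def circ(q,r):
    f=least_squares(lambda c:np.hypot(q[:,0]-c[0],q[:,1]-c[1])-c[2],[*q.mean(0),r],loss='soft_l1',f_scale=.001); return f.x,np.sqrt(np.mean(f.fun**2))
tcp=np.array([.5056,.1686])
m=(cv2.inRange(hsv,(22,130,60),(35,255,255))>0); m[245:]=0; m[:,:180]=0;m[:,335:]=0
fl=m&(abs(P[...,2]-.2155)<.008); print('flange z',np.median(P[fl][:,2]))
A=P[fl]; c=np.linalg.lstsq(np.c_[A[:,:2]-A[:,:2].mean(0),np.ones(len(A))],A[:,2],rcond=None)[0]; print('tilt',c[:2])
zf=np.median(A[:,2])
cn=max(cv2.findContours(m.astype(np.uint8),0,1)[0],key=cv2.contourArea)[:,0]
cn=cn[(cn[:,1]<225)&(cn[:,1]>160)]; q=onplane(im,cn,zf)[:,:2]; print('flange circ',circ(q,.038))
# handle axis from height
h=m|False; m2=(cv2.inRange(hsv,(20,100,40),(35,255,255))>0); t=m2&(P[...,2]>.24); 
print('handle',t.sum(), cv2.minAreaRect(P[t][:,:2].astype(np.float32)*1000) if t.sum()>10 else '')
# white dot, red dot
w=cv2.inRange(hsv,(0,0,170),(180,60,255)); w[:125]=0;w[152:]=0;w[:,:245]=0;w[:,272:]=0
n,l,s,cc=cv2.connectedComponentsWithStats(w); print('white',[(s[i],cc[i],onplane(im,cc[i],.13)[0][:2]) for i in range(1,n)])
r=cv2.inRange(hsv,(0,140,90),(8,255,255))|cv2.inRange(hsv,(172,140,90),(180,255,255)); r[:170]=0;r[195:]=0;r[:,:295]=0;r[:,325:]=0
n,l,s,cc=cv2.connectedComponentsWithStats(r); print('red',[(s[i],cc[i],onplane(im,cc[i],.13)[0][:2]) for i in range(1,n)])
# head outer upper edge from depth
rim=(abs(P[...,2]-.13)<.004)&(cv2.inRange(hsv,(100,120,40),(130,255,255))>0); rim[:100]=0; rim[240:]=0
print('rim',rim.sum()); q=P[rim][:,:2]; hull=cv2.convexHull(q.astype(np.float32)*1000)[:,0]/1000.; d=np.hypot(*(hull-[.505,.169]).T); print('rim z',np.median(P[rim][:,2]),circ(hull[d>.04],.045))
```

```text
flange z 0.21520413340170758
tilt [ 0.00262031 -0.0057257 ]
flange circ (array([0.4873493 , 0.1683607 , 0.02162353]), np.float64(0.01047751454005286))
handle 2710 ((479.4504699707031, 175.33657836914062), (46.15078353881836, 107.02372741699219), 49.85542297363281)
white [(array([245, 125,  27,   5, 109], dtype=int32), array([257.86238532, 126.55963303]), array([0.46160977, 0.19661133])), (array([255, 135,   7,   8,  45], dtype=int32), array([258.04444444, 138.42222222]), array([0.46944747, 0.19218599])), (array([249, 146,  19,   6, 105], dtype=int32), array([257.80952381, 148.7047619 ]), array([0.47620349, 0.18802496]))]
red [(array([306, 179,   7,   6,  32], dtype=int32), array([309.03125, 181.6875 ]), array([0.51953214, 0.20978181]))]
rim 2562
rim z 0.12947843367690706 (array([0.5036419 , 0.17177534, 0.04396215]), np.float64(0.00030119564441375763))
```

Run:
```python
from h import *
from scipy.optimize import least_squares
im=np.load('wrist2.npy',allow_pickle=True).item(); px=im['pixels']; P=cloud(im); hsv=cv2.cvtColor(px,cv2.COLOR_BGR2HSV)
th=np.radians(149.64); X=np.array([np.cos(th),np.sin(th)]); Y=np.array([np.sin(th),-np.cos(th)]); tcp=np.array([.5056,.1686])
m=cv2.inRange(hsv,(20,120,60),(35,255,255)); pts=[]
for u in list(range(198,236))+list(range(278,320)):
    v=np.nonzero(m[150:240,u])[0]
    if len(v): pts.append((u,150+v[0]))
q=onplane(im,pts,.2145)[:,:2]
f=least_squares(lambda c:np.hypot(q[:,0]-c[0],q[:,1]-c[1])-.0383,tcp,loss='soft_l1',f_scale=.0005)
print('flange',f.x,np.std(f.fun),'tool xy mm',1e3*(f.x-tcp)@X,1e3*(f.x-tcp)@Y)
for v in(195,205,215):
    # rows of handle top/near end
    u=np.nonzero(P[v,230:290,2]>.235)[0]
    if len(u): print(v,'handle',[1e3*(onplane(im,[[230+a,v]],.2495)[0][:2]-tcp)@Y for a in(u[0],u[-1])])
for n,p in dict(dots=(.5050,.1712),rim=(.5036,.1718),top=(.5048,.1693)).items():
    d=np.array(p)-tcp; print(n,'tool xy mm',1e3*d@X,1e3*d@Y)
# same for cap in hand from top camera
t=np.load('top2.npy',allow_pickle=True).item()
```

```text
flange [0.50500732 0.16949398] 0.00044358474301908985 tool xy mm 0.9632474458475675 0.47182536103387873
195 handle [np.float64(-1.9099490074994634), np.float64(2.661798693747416)]
205 handle [np.float64(-5.716569645996543), np.float64(6.874709810285106)]
215 handle [np.float64(-5.783979781239793), np.float64(7.356785185794097)]
dots tool xy mm 1.8318419233874916 1.9401946210934673
rim tool xy mm 3.343114251100465 1.7503105736094497
top tool xy mm 1.0440954346638374 0.19966152186682873
```

```bash
python3 -m creep '[[0.022,0.022,0.3,0,0],[0,0,0.4,0,0],[0,0,0.3,0,0],[0,0,0.2,0,0],[0,0,0.15,0,0],[0,0,0.15,0,0],[0,0,0,0,0],[0,0,0,0,0]]' 60
```

```text
clock: 9.48
position: [0.5057, 0.17, 0.161]
ee_rot: [0.825, 3.031, 0.001]
force: [0.3, -0.0, -1.5]
width: 0.149
gripper_force: 60.0
```

```bash
python3 -m creep '[[0,0,0.1,0,0],[0,0,0.1,0,0],[0,0,0.1,0,0],[0,0,0.1,0,0],[0,0,0.05,0,0],[0,0,0,0,0],[0,0,0,0,0]]'
```

```text
clock: 10.35
position: [0.5057, 0.17, 0.143]
ee_rot: [0.825, 3.031, 0.001]
force: [-1.1, -2.3, 5.9]
width: 0.148
gripper_force: 60.0
```

```bash
python3 -m creep '[[0,0,0.03,0,0],[0,0,0.02,0,0],[0,0,0,0,0],[0,0,0,0,0]]'
python3 meas.py 3
python3 - <<'E'
from h import *
im=np.load('wrist3.npy',allow_pickle=True).item(); P=cloud(im); hsv=cv2.cvtColor(im['pixels'],cv2.COLOR_BGR2HSV)
m=cv2.inRange(hsv,(20,120,60),(35,255,255))>0; m[245:]=0; m&=P[...,2]<.148; A=P[m]; print('flange z',np.median(A[:,2]),len(A))
o=np.vstack([im['pixels'][90:260,150:370]]*1); s=np.load('side3.npy',allow_pickle=True).item()['pixels'][120:220,210:310]
a=np.zeros((510,800,3),np.uint8); a[:340,:440]=cv2.resize(o,(440,340)); a[:350,445:795]=cv2.resize(s,(350,350),interpolation=cv2.INTER_CUBIC); cv2.imwrite('pics/c3.png',a)
E
```

```text
clock: 10.85
position: [0.5058, 0.17, 0.1429]
ee_rot: [0.825, 3.031, 0.003]
force: [-9.1, -2.1, 29.9]
width: 0.148
gripper_force: 60.0
[0.50576658 0.17002394 0.14287788] 149.54883118346055 [-9.07280941 -2.12376066 29.88062152] 0.7967195890923344
flange z 0.13756431925738621 5605
```

View pics/c3.png

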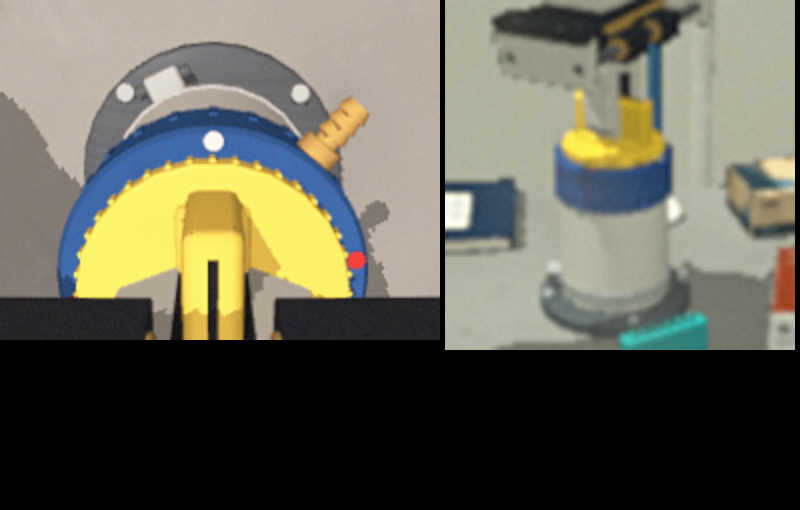

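The crop shows the cap flush on the rim with its handle at the white dot. The flange top is at z=0.1376 against 0.138 expected. I'll ease the press slightly and turn clockwise, stopping short to check.

```bash
python3 -m creep '[[0,0,-0.02,0,0],[0,0,0,0.5,0],[0,0,0,1,0],[0,0,0,1,0],[0,0,0,1,0],[0,0,0,1,0],[0,0,0,1,0],[0,0,0,1,0],[0,0,0,1,0],[0,0,0,0.5,0],[0,0,0,0,0],[0,0,0,0,0]]'; python3 -c "
from h import *
s=readout.observe(); print(2*np.degrees(np.arctan2(s['ee_rot'][1],s['ee_rot'][0])),s['ft_torque'])"
```

```text
clock: 12.5
position: [0.5071, 0.1704, 0.1429]
ee_rot: [1.627, 2.685, 0.005]
force: [-1.1, 0.6, 15.4]
width: 0.154
gripper_force: 60.0
117.56317167651093 [-0.17444485  0.26748462  0.00147727]
```

```bash
python3 -m creep '[[0,0,0,0.7,0],[0,0,0,0.7,0],[0,0,0,0.6,0],[0,0,0,0,0],[0,0,0,0,0]]'; python3 meas.py 4
python3 - <<'E'
from h import *
from scipy.optimize import least_squares
im=np.load('wrist4.npy',allow_pickle=True).item(); P=cloud(im); hsv=cv2.cvtColor(im['pixels'],cv2.COLOR_BGR2HSV); px=im['pixels']
y=cv2.inRange(hsv,(20,120,60),(35,255,255))>0; y[245:]=0; m=y&(P[...,2]<.148)&(P[...,2]>.13); A=P[m]; print('flange z',np.median(A[:,2]),len(A))
c=np.linalg.lstsq(np.c_[A[:,:2]-A[:,:2].mean(0),np.ones(len(A))],A[:,2],rcond=None)[0]; print('tilt',c)
h=(P[...,2]>.162)&(P[...,2]<.18)&(cv2.inRange(hsv,(18,80,30),(36,255,255))>0); h[300:]=0
L=[]
for v in range(150,245):
    u=np.nonzero(h[v])[0]
    if len(u)>8: L.append(P[v,u][:,:2].mean(0))
L=np.array(L); d=cv2.fitLine(L.astype(np.float32),cv2.DIST_HUBER,0,1e-4,1e-4).ravel(); print('handle axis deg mod180',np.degrees(np.arctan2(d[1],d[0]))%180,len(L))
r=cv2.inRange(hsv,(0,140,90),(8,255,255))|cv2.inRange(hsv,(172,140,90),(180,255,255)); r[:80]=0;r[260:]=0
n,l,s,cc=cv2.connectedComponentsWithStats(r); print('red',[(s[i][4],cc[i],onplane(im,cc[i],.13)[0][:2]) for i in range(1,n) if s[i][4]>8])
cv2.imwrite('pics/c4.png',cv2.resize(px[60:300,120:400],(560,480)))
E
```

```text
clock: 13.12
position: [0.5071, 0.1705, 0.1429]
ee_rot: [1.811, 2.565, 0.005]
force: [-0.6, 0.3, 14.1]
width: 0.148
gripper_force: 60.0
[0.50714148 0.17045401 0.14292507] 109.56382349799031 [-0.62619753  0.27611926 14.11952209] 0.19648178528214807
flange z 0.13758234693553575 5471
tilt [0.00141716 0.00037428 0.13771271]
handle axis deg mod180 109.60599 46
red [(np.int32(432), array([491.25231481, 167.15046296]), array([0.62041749, 0.25264818])), (np.int32(66), array([301.56060606, 177.89393939]), array([0.51949026, 0.20997047])), (np.int32(391), array([477.73913043, 185.63938619]), array([0.61801844, 0.24013721])), (np.int32(385), array([466.90649351, 203.81818182]), array([0.61727357, 0.22814782])), (np.int32(383), array([455.1462141 , 220.74934726]), array([0.61565981, 0.21638224])), (np.int32(90), array([366.48888889, 229.11111111]), array([0.56651553, 0.1941646 ])), (np.int32(346), array([442.16473988, 238.22254335]), array([0.61356149, 0.2037742 ])), (np.int32(170), array([396.70588235, 250.09411765]), array([0.59005169, 0.1877677 ]))]
```

View pics/c4.png

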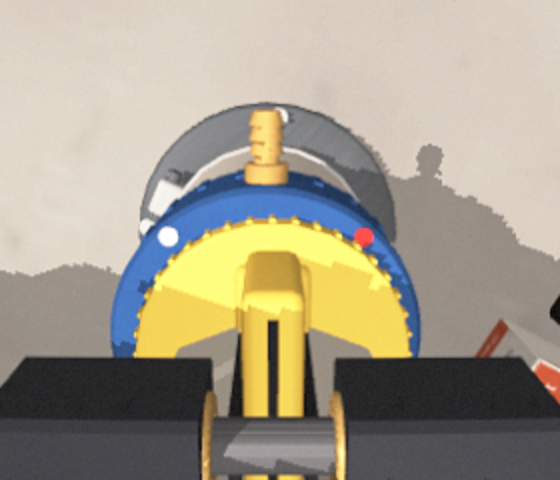

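The crop shows the handle at (272,300) in line with the brass nipple at (265,145), midway between the white dot (168,237) and the red dot (363,237). The cap is flush and level, and is pressed with about 14 N, so I'm handing in.

```bash
python3 -c "
from cell import sign_off; print(sign_off())"
```

```text
the job is handed in; nothing more can be done
None
```

I handed the job in at about 13 s with the gripper still holding the yellow cap pressed flush and level in the pod; the handle is at 109.6° against about 109.5° for the nipple, and the cap sits roughly 2 mm off centre (limit 4 mm).

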